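# Lay out the mail-stamping station in a desk organiser

## Robot

A 6-joint arm with a two-finger parallel gripper is mounted at the origin on the work surface; the furniture and walls round the work are solid. World frame = base frame: x ahead of the robot, y to its left, z up, the work surface at z = 0. Lengths are in m, angles in rad, forces in N, time in s.
With the tool pointing down it reaches from about 0.35 to 0.875 m from the base axis. Payload 4.2 kg.
Tool frame: the origin (TCP) lies on the centre line of the jaws, within the pads' length; the fingertips stand 25 mm ahead of it and the grasp point (between the pads) lies 6 mm ahead of it; z points along the fingers, y is the line along which they close (so a half turn about z gives the same grasp; the last joint's range is limited). The gripper opens to 85 mm and grips with 20 to 120 N. Pads are 22 mm wide; open, the fingers measure 114 mm over their backs; the gripper's body (76 mm by 85 mm) begins 54 mm behind the grasp point. The pads swing forward as they close: fully open they stand 13 mm farther back than shut.
Start: joints at [-0.906, 0.385, 0.008, 0, -1.194, -0.259], TCP at [0.247, -0.574, 0.256] pointing down, gripper open.
Joint ranges: [-3.14, 3.14], [-1.21, 2.06], [-1.07, 1.41], [-3.16, 2.05], [-2.99, -0.16], [-3.1, 3.1]. Speed limits (rad/s): [2.79, 2.79, 3.14, 3.14, 3.14, 3.14].

## Interface

Orientations are given as a unit quaternion [w, x, y, z].
In Python, from bench import monitor, get_image, camera_params, manip, boxes_of, masks_of gives the robot as it stands.
- The arm moves only by the shell command python3 -m crank 'ROWS' [OPENING]. ROWS is JSON, a list of rows, each an object with "dp": the shift along the tool's x, y, z in cm, a list of three; "rotation": the turn, a rotation vector about the tool's x, y, z in rad, a list of three. In form: [{"dp": [tx, ty, tz], "rotation": [ax, ay, az]}, ...]. A call has 1 to 10 rows; each row is the pose to reach, as a shift and turn from the pose commanded when the call began, along the tool's axes at that moment; what a row does not reach only later rows make up. A row lasts 1/8 s, in which the tool goes at most 62.5 mm and 10.7 degrees, less where a joint would pass 70% of its speed; a pose out of reach is approached as far as the arm can. A call with a gripper value outside its range is refused whole. OPENING is the finger opening in cm, from 0 to 8.54, set as the call begins (- or left out, the last holds). The fingers move at their own pace and stop on an object; the grip force is fixed at half the most. Time passes only in rows, so rows that repeat a pose let the fingers close. It gives the time, the measured TCP pose, the force, the opening and the grip force at its end, in the units of the state.
- monitor.get_obs(): the state, without advancing time (a new reading comes with each control period).
- get_image(name): name is "side" or "top"; returns the picture (420x560x3 uint8, red, green, blue); there is no depth.
- camera_params(name): a dict with "fx", "fy", "cx", "cy" (pixels), "R" (3x3) and "t" (3): a world point X has camera coordinates R X + t. Camera axes: x right, y down, z forward; pixel columns grow to the right and rows downward; lengths in m; the calibration is good to about 2 mm. A picture is of the moment at which its call begins. camera_params takes no time and is no camera call.
- manip.job_done(): hands the job in; it is judged then, once.
Trained networks look in the newest picture that a camera, given by its name, has taken for a name from the list of things; names that differ only in an ending like _2 or _b are one class to them, and where a whole thing is asked for, a point or a joint stands for the part that bears it (a point fixed in the world has none). Each returns a list of dicts, best first, with "confidence" (0 to 1); they miss things now and then, are a little off and sometimes report something else, mostly with a low value. They report only what shows in the picture. A call takes as long as a camera call.
- boxes_of(camera, query): "centre" ([row, column] in pixels, amid what is visible of it).
- masks_of(camera, query): "region" (420x560 bool, what is visible of it) and "centre" ([row, column] in pixels, amid what is visible of it).
The state is a dict: "clock": time; "q": joint angles; "qvel": joint speeds; "joint_torque": joint torques, N m; "eef_pos": TCP position; "eef_rot": TCP orientation; "wrist_force": force on the tool from outside, world axes, zero at the start; "moment": the same for the moment, N m; "width": finger opening in m; "grip_force": force on a finger pad.
Only numpy, scipy, OpenCV 4.12 (cv2) and the standard library are available. Lean on these libraries where they do the work, as an engineer would, in place of code of your own. Each camera call takes 0.05 s, during which the arm holds its last target. There are 200 camera calls.

## Task

Set out the mail-stamping station on the desk ahead of you for the morning. In the grey desk organiser, lay the stapler down in the long channel at the back, stand the black-handled stamp in the stamp slot nearer the dark blue ink pad and the red-handled stamp in the other slot, and stand the glue stick upright in the round hole between them; put the foldback clip flat in the shallow tin tray. Everything should sit fully home in its recess, and the mug and the tape dispenser must stay where they are.

Things in the scene. Friction and masses are not known exactly. Their poses are not given: they have to be found in the camera images.
- organiser: Grey desk organiser, fixed, 171 (x) x 197 (y) x 24 mm; origin: centre of its underside, x to its back, y to its left. Recesses 16 mm deep, dark felt floors 8 mm above the desk: two equal stamp slots, 70 (x) x 37 (y) mm, centred at (-30, +58) and (-30, -58) mm; between them a round hole, 36 mm in diameter, at (-30, 0); behind them a long channel, 46 (x) x 160 (y) mm, at (+50, 0).
- ink_pad: Dark blue flat ink pad tin, closed, 83 (x) x 120 (y) x 15 mm, fixed to the desk beside the organiser, on its left at some starts and on its right at others; origin at the centre of its underside. Only a landmark: nothing goes on it.
- clip_tray: Shallow grey tin tray with a few paper clips pictured in it, fixed to the desk on the organiser's other side, 80 (x) x 140 (y) mm, walls 2 mm thick and 14 mm high, inner floor 2 mm above the desk; origin at the centre of its underside.
- stapler: Dark red and black stapler standing on its base, loose, 144 mm long (x) x 34 mm wide (y) x 57 mm high, 0.2 to 0.4 kg; origin at the centre of its underside. Its rigid top arm, 26 mm wide (y), from 34 to 56 mm above the underside, is where to grip it, at the middle of its length. Either end may point left in the channel.
- black_stamp: Rubber stamp standing upright, loose: black turned handle on a wooden block 25 (x) x 58 (y) x 18 mm; 70 mm high, 60 g; origin: centre of its underside. Grip the handle on its axis above the origin, some 55 mm up (knob about 24 mm across, from 45 to 70 mm up, narrower below). The block's y lies along a slot's 70 mm length, either way round. (Not the stamps on the desk behind the robot.)
- red_stamp: Rubber stamp like the other, but with a red handle and a shorter block, 25 (x) x 46 (y) x 18 mm; 70 mm high, 60 g; origin at the centre of its underside.
- glue_stick: Glue stick standing upright, loose, cream body and blue cap (the cap is fixed), a cylinder 26 mm in diameter and 86 mm high, 35 g; origin at the centre of its underside, z along its axis.
- foldback_clip: Small grey metal foldback clip lying flat, loose, 42 (x) x 32 (y) x 9 mm with its wire handles, 20 g; origin under the middle. Its solid, grippable part runs from x = +2 to +21 mm and is 32 mm wide (y) and 8 mm high: pinch it across y at x = +11 mm. The wire handles on the -x side cannot be gripped.
- mug: White mug, loose, 81 mm across the body, 94 mm high, beyond the work on the left; origin at the middle of its underside (handle included). Leave it alone.
- tape_dispenser: Dark grey weighted tape dispenser with a roll of tape, loose, 136 (x) x 35 (y) x 77 mm; origin at the centre of its underside. It stands at one side of the work and the stapler at the other, and they change sides. Leave it alone.

How it is judged:
By the outcome, as a careful person would: the job done as asked, in the order asked, and still so for the second after the job is handed in, with the robot touching nothing.
It also fails if it takes over 118 s, if anything falls off the work surface, if the arm or the gripper's body presses on something with over 40 N, if the wrist force passes 120 N, or if a joint passes its speed limit or range.

## Working session

There is one attempt and no reset: what is moved stays moved. The work goes in short steps, Python scripts to look and compute and a shell command to move; the robot and the scene stay as the last step left them, time stands still between calls to the robot, and variables do not carry over. Pictures are saved under pics/ and viewed, at most 14 in all, crops included, and the job is handed in when it is done.

```bash
mkdir -p pics; ls; python3 - <<'E'
from bench import monitor,get_image,camera_params
import cv2,numpy as np
for n in("side","top"):
    cv2.imwrite(f"pics/{n}0.png",get_image(n)[:,:,::-1]); p=camera_params(n); print(n,p["fx"],p["cx"],p["cy"],np.round(p["R"],3).tolist(),np.round(p["t"],3), "C",np.round(-np.array(p["R"]).T@p["t"],3))
o=monitor.get_obs();print({k:np.round(v,3).tolist() for k,v in o.items()})
E
```

```text
pics
side 472.7245403669832 292.52957668027614 207.76445802350756 [[0.962, -0.273, 0.001], [-0.152, -0.54, -0.828], [0.227, 0.796, -0.561]] [-0.5    0.132  1.2  ] C [ 0.229 -1.02   0.783]
top 525.4517713652606 281.9855338369717 210.219725118596 [[-0.432, -0.902, -0.009], [-0.696, 0.339, -0.633], [0.574, -0.267, -0.774]] [0.247 0.424 1.59 ] C [-0.511  0.503  1.501]
{'clock': 0.1, 'q': [-0.906, 0.385, 0.007, -0.0, -1.194, -0.259], 'qvel': [-0.0, 0.0, 0.002, 0.001, 0.0, -0.002], 'joint_torque': [-0.002, -39.332, 18.893, 4.198, -0.003, 0.0], 'eef_pos': [0.247, -0.574, 0.255], 'eef_rot': [-0.0, -0.201, 0.98, 0.001], 'wrist_force': [0.602, -0.21, -0.579], 'moment': [0.012, -0.01, -0.031], 'grip_force': 0.0, 'width': 0.085}
```

View pics/top0.png

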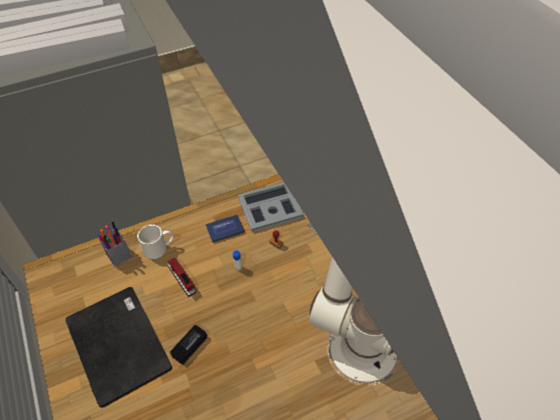

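View pics/side0.png

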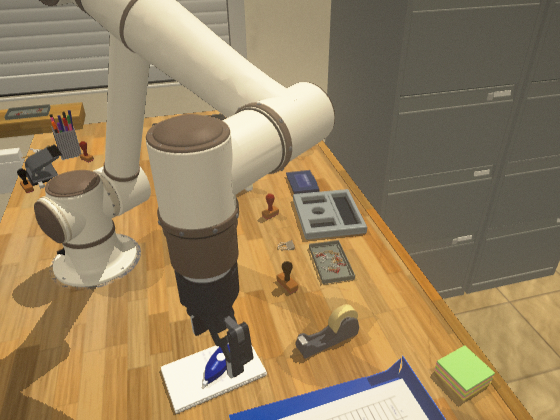

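Top: the stapler is at (181,276), glue (238,260), red stamp (276,238), organiser (270,207), with the ink pad on its left. Side: black stamp (287,277), clip (286,245), tray (331,262), tape (330,335). The ink pad is on the left, so black goes in the left slot and red in the right.

```bash
cat > h.py <<'E'
import numpy as np,cv2
from scipy.optimize import minimize
from bench import monitor,get_image,camera_params,masks_of
P={n:camera_params(n) for n in("side","top")}
def proj(n,X):
    p=P[n];c=np.atleast_2d(X)@np.array(p["R"]).T+np.array(p["t"])
    return np.c_[p["fx"]*c[:,0]/c[:,2]+p["cx"],p["fy"]*c[:,1]/c[:,2]+p["cy"]]
def unproj(n,uv,z):
    p=P[n];R=np.array(p["R"]);C=-R.T@np.array(p["t"])
    d=R.T@np.array([(uv[0]-p["cx"])/p["fx"],(uv[1]-p["cy"])/p["fy"],1]);return C+d*(z-C[2])/d[2]
def box(x0,x1,y0,y1,z0,z1): return np.array([[x,y,z] for x in(x0,x1) for y in(y0,y1) for z in(z0,z1)])/1000
def cyl(r,z0,z1):
    a=np.linspace(0,2*np.pi,16,0);return np.array([[r*np.cos(t),r*np.sin(t),z] for t in a for z in(z0,z1)])/1000
def stamp(L): return [box(-12.5,12.5,-L/2,L/2,0,18),cyl(6,18,45),cyl(10,45,48),cyl(12,49,66),cyl(8,66,70)]
M=dict(organiser=[box(-85.5,85.5,-98.5,98.5,0,24)],ink_pad=[box(-41.5,41.5,-60,60,0,15)],clip_tray=[box(-40,40,-70,70,0,14)],
 stapler=[box(-72,72,-17,17,0,8),box(-72,72,-13,13,34,56)],black_stamp=stamp(58),red_stamp=stamp(46),glue_stick=[cyl(13,0,86)],
 foldback_clip=[box(2,21,-16,16,0,8),box(-21,2,-10,10,0,5)])
def world(parts,x,y,a,z=0):
    c,s=np.cos(a),np.sin(a);R=np.array([[c,-s,0],[s,c,0],[0,0,1]]);return [p@R.T+[x,y,z] for p in parts]
S=4
def sil(n,parts):
    im=np.zeros((420*S,560*S),np.uint8)
    for p in parts:
        h=cv2.convexHull(((proj(n,p)+.5)*S-.5).round().astype(np.int32));cv2.fillConvexPoly(im,h,255)
    return cv2.resize(im,(560,420),interpolation=cv2.INTER_AREA).astype(np.float32)/255
def fit(name,masks,x0,yaws,z=0):
    best=None
    ms={n:m.astype(np.float32) for n,m in masks.items()}
    def cost(v):
        w=world(M[name],v[0],v[1],v[2]/10,z);return sum(np.abs(cv2.GaussianBlur(sil(n,w),(0,0),.8)-cv2.GaussianBlur(m,(0,0),.8)).sum()/m.sum() for n,m in ms.items())
    for a in yaws:
        i=np.array([*x0,a*10]);r=minimize(cost,i,method="Nelder-Mead",options=dict(initial_simplex=[i,i+[.02,0,0],i+[0,.02,0],i+[0,0,3]],xatol=2e-4,fatol=1e-4))
        if best is None or r.fun<best.fun:best=r
    return best.x[0],best.x[1],best.x[2]/10,best.fun
def look(names,cams=("side","top")):
    out={}
    for c in cams:
        get_image(c)
        for n in names:
            r=masks_of(c,n)
            out[c,n]=r
    return out
E
python3 - <<'E'
from h import *
import pickle
r=look(list(M));pickle.dump(r,open("m0.pkl","wb"))
for k,v in r.items(): print(k,[(round(float(d["confidence"]),2),np.round(d["centre"]).tolist(),int(d["region"].sum())) for d in v[:3]])
for n in M:
    ms={c:r[c,n][0]["region"] for c in("side","top") if r[c,n] and r[c,n][0]["confidence"]>.5}
    for sub in [ms]+([{c:m} for c,m in ms.items()] if len(ms)>1 else []):
        if not sub: continue
        c=list(sub)[0];rr=np.argwhere(sub[c]).mean(0)
        x0=unproj(c,rr[::-1],.02)[:2]
        print(n,list(sub),np.round(fit(n,sub,x0,[0] if n=="glue_stick" else np.arange(6)*np.pi/6 if n!="foldback_clip" else np.arange(8)*np.pi/4),4))
print(monitor.get_obs()["clock"])
E
```

```text
('side', 'organiser') [(0.62, [215.0, 327.0], 2842)]
('side', 'ink_pad') [(0.81, [182.0, 298.0], 565)]
('side', 'clip_tray') [(0.95, [263.0, 330.0], 1355)]
('side', 'stapler') []
('side', 'black_stamp') [(0.63, [278.0, 286.0], 397)]
('side', 'red_stamp') [(0.67, [210.0, 271.0], 245)]
('side', 'glue_stick') []
('side', 'foldback_clip') [(0.48, [243.0, 292.0], 55)]
('top', 'organiser') [(0.86, [205.0, 270.0], 2078)]
('top', 'ink_pad') [(0.82, [229.0, 226.0], 677)]
('top', 'clip_tray') []
('top', 'stapler') [(0.78, [275.0, 180.0], 416)]
('top', 'black_stamp') []
('top', 'red_stamp') [(0.48, [245.0, 276.0], 132)]
('top', 'glue_stick') []
('top', 'foldback_clip') []
organiser ['side', 'top'] [ 0.6309  0.0233 -0.1048  0.0878]
organiser ['side'] [0.6307 0.0234 3.0271 0.0241]
organiser ['top'] [ 0.6328  0.0231 -0.1103  0.0586]
ink_pad ['side', 'top'] [ 0.6131  0.2107 -0.0994  0.2449]
ink_pad ['side'] [ 0.6136  0.2185 -0.1267  0.1378]
ink_pad ['top'] [ 0.6135  0.209  -0.0657  0.0686]
clip_tray ['side'] [ 0.5705 -0.1724 -0.0778  0.0347]
stapler ['top'] [0.4833 0.4164 0.134  0.2442]
black_stamp ['side'] [ 0.4434 -0.2203  0.2849  0.0983]
red_stamp ['side'] [0.4727 0.0755 2.2223 0.1401]
1.0
```

```bash
cat >> h.py <<'E'
from scipy.spatial.transform import Rotation as Ro
ORG=[0.631,0.0233,-0.108]
def slot(ox,oy,org=None):
    x,y,a=org or ORG;c,s=np.cos(a),np.sin(a);return x+(c*ox-s*oy)/1e3,y+(s*ox+c*oy)/1e3
def plan(x,y,z,phi):
    """TCP target, tool down, jaw line at world angle phi -> dp cm, rotation"""
    o=monitor.get_obs();w=o["eef_rot"];R0=Ro.from_quat([*w[1:],w[0]])
    Y=np.array([np.cos(phi),np.sin(phi),0]);out=[]
    q1=np.arctan2(y,x)
    for s in(1,-1):
        Z=np.array([0,0,-1.]);R1=Ro.from_matrix(np.c_[np.cross(s*Y,Z),s*Y,Z])
        rv=(R0.inv()*R1).as_rotvec();q6=o["q"][5]+rv[2]+0
        out.append((abs(rv[2]),rv,))
        t=R0.inv().apply(np.array([x,y,z])-o["eef_pos"])*100
        q6=(np.arctan2(s*Y[1],s*Y[0])-q1-np.pi+np.pi)%(2*np.pi)-np.pi
        q6=(np.arctan2(s*Y[1],s*Y[0])-q1-np.pi);q6=(q6+np.pi)%(2*np.pi)-np.pi
        print("dp",np.round(t,2).tolist(),"rot",np.round(rv,3).tolist(),"q6 then",round(q6,2))
def st():
    o=monitor.get_obs();print(round(o["clock"],2),{k:np.round(o[k],4).tolist() for k in("eef_pos","eef_rot","wrist_force","width","grip_force","q")})
E
python3 -c "
from h import *
plan(.42,-.1,.3,1.7);plan(.40,.30,.30,1.705)"
```

```text
dp [-34.64, 36.73, -4.37] rot [-0.0, 0.0, 0.277] q6 then -1.21
dp [-34.64, 36.73, -4.37] rot [-0.0, -0.0, -2.865] q6 then 1.93
dp [-48.59, 74.27, -4.37] rot [-0.0, 0.0, 0.272] q6 then -2.08
dp [-48.59, 74.27, -4.37] rot [-0.0, -0.0, -2.87] q6 then 1.06
```

```bash
python3 -m crank '[{"dp":[-34.6,36.7,-4.4],"rotation":[0,0,0.27]},{"dp":[-34.6,36.7,-4.4],"rotation":[0,0,0.27]},{"dp":[-34.6,36.7,-4.4],"rotation":[0,0,0.27]},{"dp":[-34.6,36.7,-4.4],"rotation":[0,0,0.27]},{"dp":[-34.6,36.7,-4.4],"rotation":[0,0,0.27]},{"dp":[-34.6,36.7,-4.4],"rotation":[0,0,0.27]},{"dp":[-34.6,36.7,-4.4],"rotation":[0,0,0.27]},{"dp":[-48.6,74.3,-4.4],"rotation":[0,0,0.27]},{"dp":[-48.6,74.3,-4.4],"rotation":[0,0,0.27]},{"dp":[-48.6,74.3,-4.4],"rotation":[0,0,0.27]}]'
python3 - <<'E'
from h import *
st()
plan(.40,.30,.3,1.705)
im=get_image("side");cv2.imwrite("pics/side1.png",im[:,:,::-1])
im=get_image("top");cv2.imwrite("pics/top1.png",im[:,:,::-1])
E
```

```text
clock: 2.25
eef_pos: [0.3971, 0.0234, 0.2972]
eef_rot: [0.001, -0.068, 0.998, 0.0]
wrist_force: [1.8, -0.6, 0.5]
width: 0.0857
grip_force: 0.0
2.25 {'eef_pos': [0.3971, 0.0234, 0.2972], 'eef_rot': [0.0008, -0.0679, 0.9977, 0.0002], 'wrist_force': [1.8259, -0.5511, 0.4838], 'width': 0.0857, 'grip_force': 0.0, 'q': [0.4723, -0.0505, -0.4265, 0.0002, -1.1932, -1.9072]}
dp [-4.03, 27.37, -0.26] rot [0.0, 0.002, 0.002] q6 then -2.08
dp [-4.03, 27.37, -0.26] rot [-0.003, 0.001, -3.14] q6 then 1.06
```

View pics/side1.png

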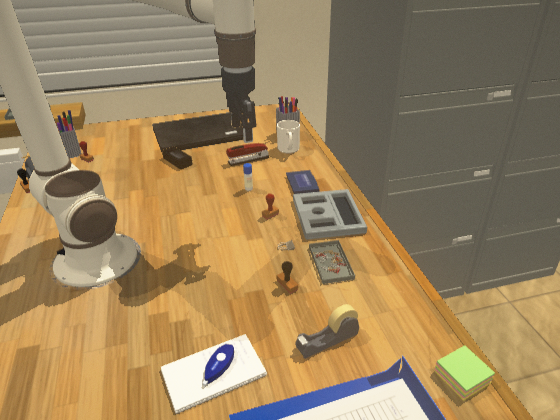

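Everything shows now: stapler (247,153), glue (248,178), red stamp (270,205), clip (286,245), black stamp (287,277), mug (289,136), all clear of the arm.

```bash
python3 - <<'E'
from h import *
import pickle
r=look(["stapler","glue_stick","red_stamp","black_stamp","foldback_clip","organiser","clip_tray"]);pickle.dump(r,open("m1.pkl","wb"))
for k,v in r.items(): print(k,[(round(float(d["confidence"]),2),np.round(d["centre"]).tolist(),int(d["region"].sum())) for d in v[:3]])
for n in ["stapler","glue_stick","red_stamp","black_stamp","foldback_clip","organiser"]:
    ms={c:r[c,n][0]["region"] for c in("side","top") if r[c,n] and r[c,n][0]["confidence"]>.3}
    for sub in [ms]+([{c:m} for c,m in ms.items()] if len(ms)>1 else []):
        if not sub: continue
        c=list(sub)[0];rr=np.argwhere(sub[c]).mean(0)
        x0=unproj(c,rr[::-1],.02)[:2]
        print(n,list(sub),np.round(fit(n,sub,x0,[0] if n=="glue_stick" else np.arange(6)*np.pi/6 if n!="foldback_clip" else np.arange(8)*np.pi/4),4))
# overlay picture of crops
a=get_image("side")[135:300,215:355,::-1];b=get_image("top")[185:305,150:310,::-1]
a=cv2.resize(a,None,fx=3,fy=3,interpolation=cv2.INTER_CUBIC);b=cv2.resize(b,None,fx=2.3,fy=2.3,interpolation=cv2.INTER_CUBIC)
im=np.zeros((500,800,3),np.uint8);im[:a.shape[0],:420]=a;im[:b.shape[0],425:425+b.shape[1]]=b;cv2.imwrite("pics/c1.png",im);print(a.shape,b.shape);st()
E
```

```text
('side', 'stapler') [(0.9, [157.0, 245.0], 690)]
('side', 'glue_stick') [(0.48, [179.0, 249.0], 231)]
('side', 'red_stamp') [(0.58, [209.0, 272.0], 218), (0.54, [177.0, 248.0], 204)]
('side', 'black_stamp') [(0.58, [281.0, 286.0], 317)]
('side', 'foldback_clip') [(0.17, [207.0, 272.0], 237)]
('side', 'organiser') [(0.81, [216.0, 324.0], 2753)]
('side', 'clip_tray') [(0.96, [262.0, 334.0], 1343)]
('top', 'stapler') [(0.94, [275.0, 184.0], 450)]
('top', 'glue_stick') []
('top', 'red_stamp') [(0.6, [241.0, 276.0], 153)]
('top', 'black_stamp') []
('top', 'foldback_clip') []
('top', 'organiser') [(0.68, [211.0, 266.0], 1734)]
('top', 'clip_tray') []
stapler ['side', 'top'] [0.4795 0.4148 3.2787 0.4887]
stapler ['side'] [0.4783 0.4193 3.3487 0.2521]
stapler ['top'] [0.4851 0.4147 0.1379 0.1906]
glue_stick ['side'] [0.442  0.2306 0.1837 0.0844]
red_stamp ['side', 'top'] [0.4735 0.0729 2.2312 0.381 ]
red_stamp ['side'] [0.4732 0.0741 2.2976 0.1934]
red_stamp ['top'] [0.4753 0.0714 1.93   0.137 ]
black_stamp ['side'] [ 0.4424 -0.2194  3.3071  0.2895]
organiser ['side', 'top'] [ 0.6309  0.0228 -0.1193  0.3135]
organiser ['side'] [ 0.6317  0.0243 -0.1351  0.0471]
organiser ['top'] [0.632  0.0224 3.0248 0.2636]
(495, 420, 3) (276, 368, 3)
3.25 {'eef_pos': [0.3975, 0.0214, 0.2967], 'eef_rot': [0.0, -0.0678, 0.9977, 0.0], 'wrist_force': [-0.8015, 0.0324, -0.4302], 'width': 0.0856, 'grip_force': 0.0, 'q': [0.4669, -0.0487, -0.4262, 0.0, -1.1933, -1.9019]}
```

View pics/c1.png

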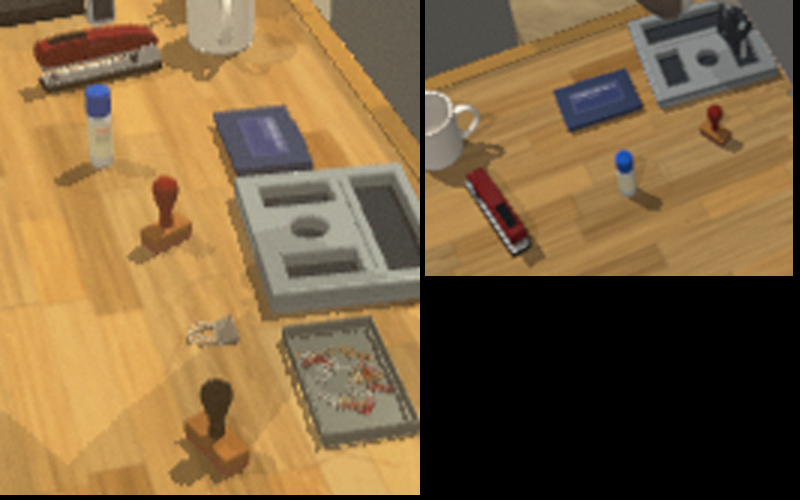

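```bash
cat >> h.py <<'E'
def ov(n,items,r0,r1,c0,c1,f,plain=False):
    im=cv2.resize(cv2.imread(f"pics/{n}1.png") if plain is True else get_image(n)[:,:,::-1].copy(),None,fx=f,fy=f,interpolation=cv2.INTER_CUBIC)
    for name,x,y,a,*z in items:
        for p in world(M[name],x,y,a,*(z or [0])):
            q=((proj(n,p)+.5)*f-.5).round().astype(int)
            if len(p)==8:
                for i in range(8):
                    for j in range(i):
                        if bin(i^j).count("1")==1: cv2.line(im,tuple(map(int,q[i])),tuple(map(int,q[j])),(0,255,0),1)
            else: cv2.polylines(im,[cv2.convexHull(q.astype(np.int32))],True,(255,255,0),1)
    return im[r0*f:r1*f,c0*f:c1*f]
def sheet(fn,ims):
    W=sum(i.shape[1] for i in ims[:2]);out=np.zeros((600,800,3),np.uint8);x=y=h=0
    for i in ims:
        if x+i.shape[1]>800:x=0;y+=h;h=0
        i=i[:600-y];out[y:y+i.shape[0],x:x+i.shape[1]]=i;x+=i.shape[1];h=max(h,i.shape[0])
    cv2.imwrite(fn,out)
E
python3 - <<'E'
from h import *
I=[("stapler",.482,.4155,.137),("glue_stick",.442,.2306,0),("red_stamp",.4733,.0745,2.22),("black_stamp",.4434,-.2203,.285),("foldback_clip",.501,-.095,0)]
print(unproj("side",(285.5,245),.004))
x=unproj("side",(286,245),.004);I[4]=("foldback_clip",x[0],x[1],-.1)
sheet("pics/o1.png",[ov("side",I,130,170,215,285,5),ov("side",I,190,225,255,290,6),ov("side",I,255,300,265,310,6),ov("top",I,255,300,160,205,6),ov("top",I,222,255,255,295,6),ov("side",I,228,258,270,310,7)])
E
```

```text
[ 0.47823029 -0.07886012  0.004     ]
```

View pics/o1.png

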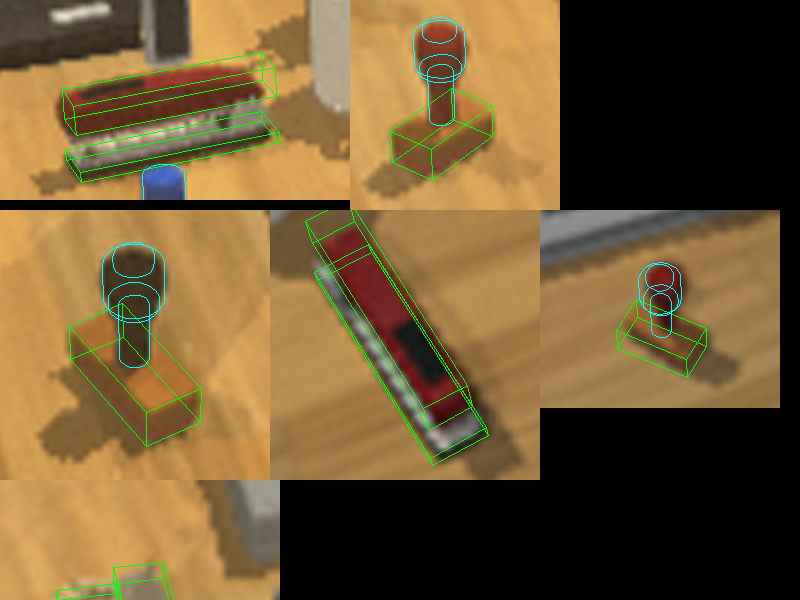

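The overlays fit both stamps and the glue, and fit the stapler to within about 2 mm. Now to go above the stapler.

```bash
python3 - <<'E'
from h import *
plan(.481,.4155,.15,1.708);plan(.481,.4155,.051,1.708)
I=[("foldback_clip",.4795,-.0789,-.1)]
sheet("pics/o2.png",[ov("side",I,228,258,265,315,8),ov("side",[],228,258,265,315,8)])
E
```

```text
dp [-13.62, 37.91, 14.67] rot [0.0, -0.0, -0.001] q6 then -2.15
dp [-13.62, 37.91, 14.67] rot [-0.0, -0.0, 3.14] q6 then 1.0
dp [-13.62, 37.9, 24.57] rot [0.0, -0.0, -0.001] q6 then -2.15
dp [-13.62, 37.9, 24.57] rot [-0.0, -0.0, 3.14] q6 then 1.0
```

View pics/o2.png

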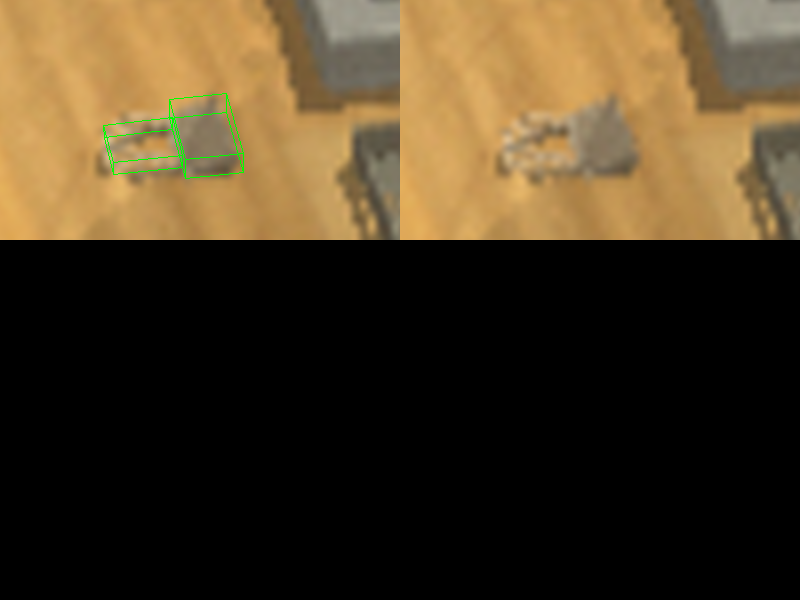

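Clip: solid end at about pixel (290,246), handles pointing toward -x, yaw near 0. I'll refine it later.

```bash
python3 -m crank '[{"dp":[-13.6,37.9,14.7],"rotation":[0,0,0]},{"dp":[-13.6,37.9,14.7],"rotation":[0,0,0]},{"dp":[-13.6,37.9,14.7],"rotation":[0,0,0]},{"dp":[-13.6,37.9,14.7],"rotation":[0,0,0]},{"dp":[-13.6,37.9,14.7],"rotation":[0,0,0]},{"dp":[-13.6,37.9,14.7],"rotation":[0,0,0]},{"dp":[-13.6,37.9,14.7],"rotation":[0,0,0]},{"dp":[-13.6,37.9,14.7],"rotation":[0,0,0]},{"dp":[-13.6,37.9,14.7],"rotation":[0,0,0]}]' 8
python3 -c "
from h import *
st();plan(.481,.4155,.051,1.708)"
```

```text
clock: 4.78
eef_pos: [0.4807, 0.415, 0.1492]
eef_rot: [-0.0, -0.068, 0.998, -0.001]
wrist_force: [-0.2, 1.0, 1.2]
width: 0.0798
grip_force: 0.0
4.78 {'eef_pos': [0.4807, 0.415, 0.1492], 'eef_rot': [-0.0004, -0.068, 0.9977, -0.0005], 'wrist_force': [-0.2498, 1.0295, 1.1729], 'width': 0.0798, 'grip_force': 0.0, 'q': [0.9666, 0.4904, -0.1062, 0.0001, -0.9755, -2.4014]}
dp [-0.04, 0.06, 9.82] rot [-0.001, -0.001, -0.001] q6 then -2.15
dp [-0.04, 0.06, 9.82] rot [-0.001, 0.002, 3.14] q6 then 1.0
```

```bash
python3 -m crank '[{"dp":[0,0,4],"rotation":[0,0,0]},{"dp":[0,0,7],"rotation":[0,0,0]},{"dp":[0,0,9.2],"rotation":[0,0,0]},{"dp":[0,0,9.8],"rotation":[0,0,0]},{"dp":[0,0,9.8],"rotation":[0,0,0]}]' 
python3 -m crank '[{"dp":[0,0,0],"rotation":[0,0,0]},{"dp":[0,0,0],"rotation":[0,0,0]},{"dp":[0,0,0],"rotation":[0,0,0]},{"dp":[0,0,0],"rotation":[0,0,0]},{"dp":[0,0,0],"rotation":[0,0,0]},{"dp":[0,0,0],"rotation":[0,0,0]},{"dp":[0,0,0],"rotation":[0,0,0]},{"dp":[0,0,0],"rotation":[0,0,0]}]' 1.5
```

```text
clock: 5.4
eef_pos: [0.4813, 0.415, 0.0528]
eef_rot: [0.0, -0.068, 0.998, 0.0]
wrist_force: [0.0, -0.6, -0.2]
width: 0.0805
grip_force: 0.0
clock: 6.4
eef_pos: [0.481, 0.4154, 0.0524]
eef_rot: [0.0, -0.068, 0.998, 0.0]
wrist_force: [-1.2, -0.6, 5.1]
width: 0.0255
grip_force: 59.3
```

```bash
python3 -c "
from h import *
import h
h.ORG=[.6313,.0233,-.112]
x,y=slot(50,0);print(x,y)
plan(x,y,.21,3.03)"
```

```text
0.680986727679493 0.01771170039243574
dp [-14.42, -42.11, -15.75] rot [-0.0, 0.0, -1.323] q6 then -0.14
dp [-14.42, -42.11, -15.75] rot [0.0, 0.0, 1.819] q6 then 3.0
```

```bash
python3 -m crank '[{"dp":[0,0,-5],"rotation":[0,0,0]},{"dp":[0,0,-11],"rotation":[0,0,0]},{"dp":[0,0,-15.8],"rotation":[0,0,0]},{"dp":[-2,-4,-15.8],"rotation":[0,0,-0.15]},{"dp":[-4,-9,-15.8],"rotation":[0,0,-0.3]},{"dp":[-6,-14,-15.8],"rotation":[0,0,-0.47]},{"dp":[-8,-20,-15.8],"rotation":[0,0,-0.64]},{"dp":[-10,-26,-15.8],"rotation":[0,0,-0.81]},{"dp":[-12,-31,-15.8],"rotation":[0,0,-0.98]},{"dp":[-13,-36,-15.8],"rotation":[0,0,-1.15]}]' 
python3 -c "
from h import *
import h
h.ORG=[.6313,.0233,-.112]
x,y=slot(50,0)
plan(x,y,.13,3.03)"
```

```text
clock: 7.65
eef_pos: [0.6588, 0.0745, 0.2075]
eef_rot: [-0.001, -0.601, 0.799, 0.001]
wrist_force: [-0.0, 0.1, -3.1]
width: 0.025
grip_force: 60.2
dp [4.84, -3.73, 7.75] rot [0.003, -0.0, -0.169] q6 then -0.14
dp [4.84, -3.73, 7.75] rot [-0.0, -0.004, 2.973] q6 then 3.0
```

```bash
python3 -m crank '[{"dp":[5,-3.8,0],"rotation":[0,0,-0.173]},{"dp":[5,-3.8,4],"rotation":[0,0,-0.173]},{"dp":[5,-3.8,7.8],"rotation":[0,0,-0.173]},{"dp":[5,-3.8,7.8],"rotation":[0,0,-0.173]},{"dp":[5,-3.8,7.8],"rotation":[0,0,-0.173]}]' 
python3 - <<'E'
from h import *
import h
h.ORG=[.6313,.0233,-.112]
x,y=slot(50,0)
plan(x,y,.0605,3.03)
st()
M["ch"]=[box(27,73,-80,80,8,24),box(-65,5,39.5,76.5,8,24),box(-65,5,-76.5,-39.5,8,24)]
I=[("organiser",*h.ORG),("ch",*h.ORG),("stapler",x,y,1.463,.078)]
sheet("pics/o3.png",[ov("side",I,165,255,280,380,4),ov("top",I,165,255,225,325,4)])
E
```

```text
clock: 8.28
eef_pos: [0.6817, 0.0179, 0.1325]
eef_rot: [0.001, -0.667, 0.745, -0.001]
wrist_force: [0.4, 1.0, -2.7]
width: 0.0254
grip_force: 60.2
dp [0.02, 0.09, 7.2] rot [-0.002, -0.0, 0.0] q6 then -0.14
dp [0.02, 0.09, 7.2] rot [0.0, -0.003, -3.141] q6 then 3.0
8.28 {'eef_pos': [0.6817, 0.0179, 0.1325], 'eef_rot': [0.0005, -0.6667, 0.7453, -0.0007], 'wrist_force': [0.3894, 0.9876, -2.7115], 'width': 0.0254, 'grip_force': 60.2109, 'q': [0.263, 0.577, 0.0034, 0.0008, -0.9956, -0.3747]}
```

View pics/o3.png

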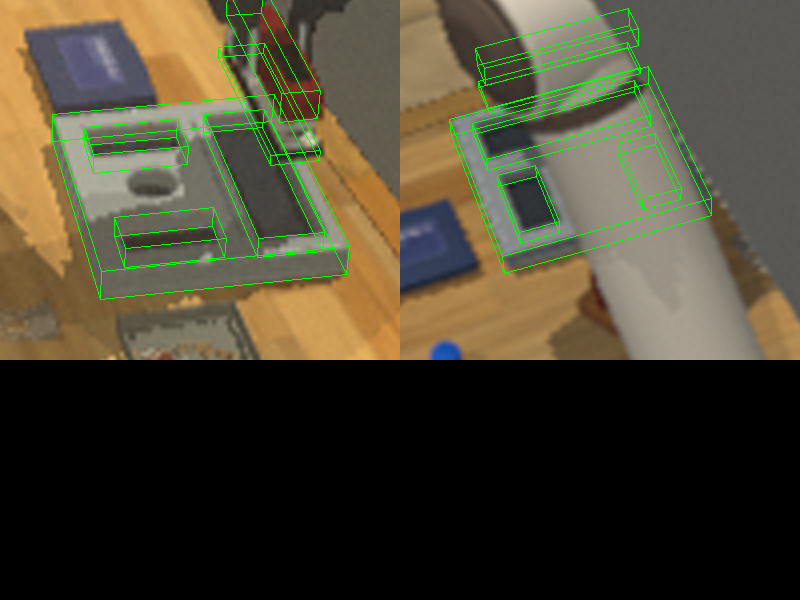

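The organiser model lines up with its recesses in both views and the held stapler is over the channel. Descending.

```bash
python3 -m crank '[{"dp":[0,0.1,3],"rotation":[0,0,0]},{"dp":[0,0.1,4.5],"rotation":[0,0,0]},{"dp":[0,0.1,5.3],"rotation":[0,0,0]},{"dp":[0,0.1,6],"rotation":[0,0,0]},{"dp":[0,0.1,6.6],"rotation":[0,0,0]},{"dp":[0,0.1,7.1],"rotation":[0,0,0]},{"dp":[0,0.1,7.1],"rotation":[0,0,0]}]'
```

```text
clock: 9.25
eef_pos: [0.6801, 0.0177, 0.0608]
eef_rot: [0.0, -0.666, 0.746, -0.0]
wrist_force: [-0.7, -0.1, -3.5]
width: 0.0253
grip_force: 60.2
```

```bash
python3 -m crank '[{"dp":[0,0,0],"rotation":[0,0,0]},{"dp":[0,0,0],"rotation":[0,0,0]},{"dp":[0,0,0],"rotation":[0,0,0]},{"dp":[0,0,0],"rotation":[0,0,0]},{"dp":[0,0,0],"rotation":[0,0,0]},{"dp":[0,0,-4],"rotation":[0,0,0]},{"dp":[0,0,-9],"rotation":[0,0,0]},{"dp":[0,0,-14],"rotation":[0,0,0]},{"dp":[0,0,-14],"rotation":[0,0,0]}]' 5
python3 - <<'E'
from h import *
# black stamp: jaw along stamp y at pick: phi=.285+pi/2 ; alternatives
st()
plan(.4434,-.2203,.16,.285+np.pi/2)
E
```

```text
clock: 10.38
eef_pos: [0.6824, 0.018, 0.2068]
eef_rot: [0.005, -0.667, 0.745, -0.003]
wrist_force: [0.1, 0.5, -0.7]
width: 0.0504
grip_force: 0.0
10.38 {'eef_pos': [0.6824, 0.018, 0.2068], 'eef_rot': [0.0047, -0.6667, 0.7453, -0.0032], 'wrist_force': [0.0835, 0.5175, -0.6701], 'width': 0.0504, 'grip_force': 0.0, 'q': [0.2632, 0.511, 0.0854, 0.0016, -1.134, -0.3752]}
dp [26.35, 21.15, 4.37] rot [-0.008, 0.009, 1.174] q6 then -0.82
dp [26.35, 21.15, 4.37] rot [-0.01, -0.009, -1.967] q6 then 2.32
```

```bash
python3 -m crank '[{"dp":[5,4,0],"rotation":[0,0,0.17]},{"dp":[10,8,0],"rotation":[0,0,0.34]},{"dp":[14.5,11.5,1],"rotation":[0,0,0.51]},{"dp":[19,15,2],"rotation":[0,0,0.68]},{"dp":[23,18.5,3],"rotation":[0,0,0.85]},{"dp":[26.3,21.1,4],"rotation":[0,0,1.02]},{"dp":[26.3,21.1,4],"rotation":[0,0,1.174]},{"dp":[26.3,21.1,4],"rotation":[0,0,1.174]},{"dp":[26.3,21.1,4],"rotation":[0,0,1.174]}]' 
python3 - <<'E'
from h import *
plan(.4434,-.2203,.061,1.856)
import h
o=[.6313,.0233,-.112]
x,y=slot(50,0,o)
I=[("organiser",*o),("stapler",x,y,1.463,.008),("black_stamp",.4434,-.2203,.285)]
sheet("pics/o4.png",[ov("side",I,150,245,285,385,4),ov("top",I,165,255,225,325,4),ov("side",I,215,310,240,340,4)])
E
```

```text
clock: 11.5
eef_pos: [0.441, -0.2198, 0.1605]
eef_rot: [-0.0, -0.143, 0.99, 0.0]
wrist_force: [0.4, 0.1, -0.2]
width: 0.0497
grip_force: 0.0
dp [-0.22, -0.11, 9.95] rot [0.0, -0.0, 0.002] q6 then -0.82
dp [-0.22, -0.11, 9.95] rot [0.0, 0.0, -3.139] q6 then 2.32
```

View pics/o4.png

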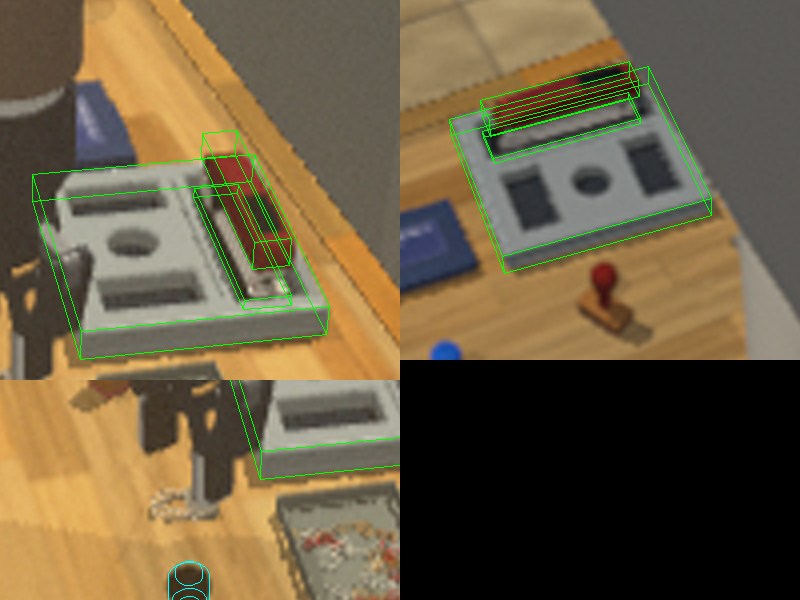

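The stapler is home in the channel. Now the black stamp.

```bash
python3 -m crank '[{"dp":[-0.2,-0.1,4],"rotation":[0,0,0]},{"dp":[-0.2,-0.1,7],"rotation":[0,0,0]},{"dp":[-0.2,-0.1,9],"rotation":[0,0,0]},{"dp":[-0.2,-0.1,9.9],"rotation":[0,0,0]},{"dp":[-0.2,-0.1,9.9],"rotation":[0,0,0]}]' 
python3 -m crank '[{"dp":[0,0,0],"rotation":[0,0,0]},{"dp":[0,0,0],"rotation":[0,0,0]},{"dp":[0,0,0],"rotation":[0,0,0]},{"dp":[0,0,0],"rotation":[0,0,0]},{"dp":[0,0,0],"rotation":[0,0,0]},{"dp":[0,0,0],"rotation":[0,0,0]}]' 1
python3 - <<'E'
from h import *
x,y=slot(-30,58,[.6313,.0233,-.112]);print(x,y)
plan(x,y,.16,3.03)
E
```

```text
clock: 12.28
eef_pos: [0.4431, -0.2203, 0.0615]
eef_rot: [-0.0, -0.142, 0.99, 0.0]
wrist_force: [0.2, 1.3, 0.1]
width: 0.0501
grip_force: 0.0
clock: 13.02
eef_pos: [0.4439, -0.2208, 0.0626]
eef_rot: [0.001, -0.142, 0.99, -0.001]
wrist_force: [-0.6, -0.3, 5.9]
width: 0.0221
grip_force: 58.8
0.6079703909370787 0.08428958387275046
dp [-24.35, 24.64, -9.72] rot [-0.002, 0.001, -1.174] q6 then -0.25
dp [-24.35, 24.64, -9.72] rot [0.001, 0.003, 1.968] q6 then 2.89
```

```bash
python3 -m crank '[{"dp":[0,0,-5],"rotation":[0,0,0]},{"dp":[0,0,-10],"rotation":[0,0,0]},{"dp":[-4,4,-10],"rotation":[0,0,-0.15]},{"dp":[-8,8,-10],"rotation":[0,0,-0.3]},{"dp":[-12,12,-10],"rotation":[0,0,-0.47]},{"dp":[-16,16,-10],"rotation":[0,0,-0.64]},{"dp":[-20,20,-10],"rotation":[0,0,-0.81]},{"dp":[-24.4,24.6,-10],"rotation":[0,0,-0.98]},{"dp":[-24.4,24.6,-10],"rotation":[0,0,-1.174]},{"dp":[-24.4,24.6,-10],"rotation":[0,0,-1.174]}]' 
python3 -m crank '[{"dp":[0,0,0],"rotation":[0,0,0]},{"dp":[0,0,0],"rotation":[0,0,0]}]'
python3 - <<'E'
from h import *
st()
o=[.6313,.0233,-.112]
x,y=slot(-30,58,o);plan(x,y,.0705,3.03)
z=monitor.get_obs()["eef_pos"][2]-.0626
I=[("organiser",*o),("black_stamp",x,y,-.112+np.pi/2,z)]
sheet("pics/o5.png",[ov("side",I,140,250,270,370,4),ov("top",I,150,255,200,300,4)])
E
```

```text
clock: 14.28
eef_pos: [0.6074, 0.0848, 0.1605]
eef_rot: [-0.001, -0.666, 0.746, 0.001]
wrist_force: [-0.5, -0.0, -1.5]
width: 0.0221
grip_force: 59.1
clock: 14.52
eef_pos: [0.6077, 0.0833, 0.1618]
eef_rot: [-0.0, -0.665, 0.746, 0.0]
wrist_force: [0.4, -0.3, -0.3]
width: 0.0216
grip_force: 59.1
14.53 {'eef_pos': [0.6077, 0.0833, 0.1618], 'eef_rot': [-0.0001, -0.6654, 0.7464, 0.0001], 'wrist_force': [0.4196, -0.2821, -0.3243], 'width': 0.0216, 'grip_force': 59.0954, 'q': [0.3998, 0.4443, -0.15, -0.0001, -0.9767, -0.5143]}
dp [-0.1, -0.02, 9.13] rot [0.0, 0.0, -0.003] q6 then -0.25
dp [-0.1, -0.02, 9.13] rot [0.0, -0.0, 3.139] q6 then 2.89
```

View pics/o5.png

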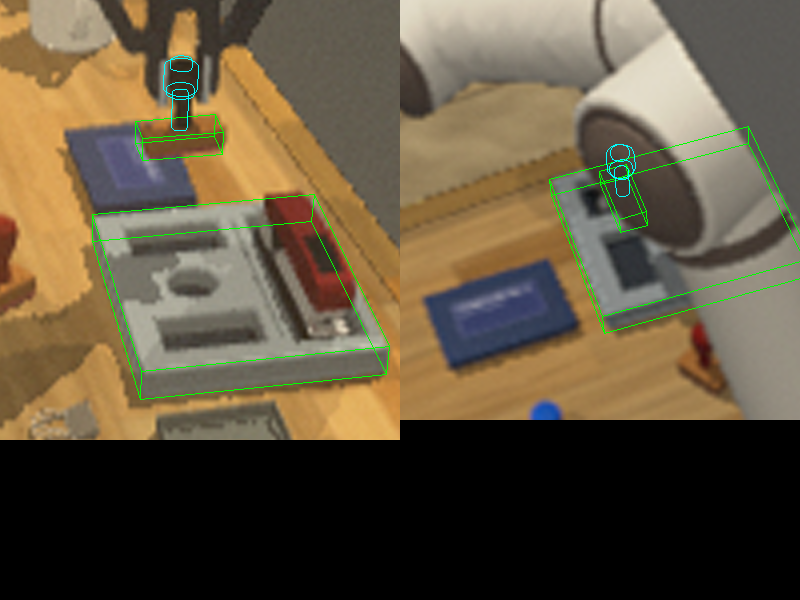

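Aligned. Lowering.

```bash
python3 -m crank '[{"dp":[-0.1,0,4],"rotation":[0,0,0]},{"dp":[-0.1,0,6],"rotation":[0,0,0]},{"dp":[-0.1,0,7],"rotation":[0,0,0]},{"dp":[-0.1,0,7.9],"rotation":[0,0,0]},{"dp":[-0.1,0,8.6],"rotation":[0,0,0]},{"dp":[-0.1,0,9.1],"rotation":[0,0,0]},{"dp":[-0.1,0,9.1],"rotation":[0,0,0]}]'
```

```text
clock: 15.5
eef_pos: [0.6084, 0.0853, 0.071]
eef_rot: [0.0, -0.666, 0.746, -0.0]
wrist_force: [0.9, 0.8, -0.4]
width: 0.0221
grip_force: 59.1
```

```bash
python3 -m crank '[{"dp":[0,0,0],"rotation":[0,0,0]},{"dp":[0,0,0],"rotation":[0,0,0]},{"dp":[0,0,0],"rotation":[0,0,0]},{"dp":[0,0,0],"rotation":[0,0,0]},{"dp":[0,0,0],"rotation":[0,0,0]},{"dp":[0,0,-4],"rotation":[0,0,0]},{"dp":[0,0,-9],"rotation":[0,0,0]},{"dp":[0,0,-9],"rotation":[0,0,0]},{"dp":[0,0,-9],"rotation":[0,0,0]}]' 4.6
python3 - <<'E'
from h import *
plan(.4733,.0745,.16,2.22-np.pi/2);plan(.4733,.0745,.16,2.22)
E
```

```text
clock: 16.62
eef_pos: [0.6077, 0.0851, 0.1604]
eef_rot: [-0.0, -0.666, 0.746, 0.0]
wrist_force: [0.1, -0.7, -0.7]
width: 0.0459
grip_force: 0.0
dp [2.56, 13.23, 0.05] rot [0.001, -0.001, 2.38] q6 then -2.65
dp [2.56, 13.23, 0.05] rot [0.0, 0.001, -0.762] q6 then 0.49
dp [2.56, 13.23, 0.05] rot [0.001, 0.0, 0.809] q6 then -1.08
dp [2.56, 13.23, 0.05] rot [-0.0, 0.001, -2.332] q6 then 2.06
```

```bash
python3 -m crank '[{"dp":[1,5,0],"rotation":[0,0,-0.16]},{"dp":[2,10,0],"rotation":[0,0,-0.32]},{"dp":[2.6,13.2,0],"rotation":[0,0,-0.48]},{"dp":[2.6,13.2,0],"rotation":[0,0,-0.64]},{"dp":[2.6,13.2,0],"rotation":[0,0,-0.76]},{"dp":[2.6,13.2,0],"rotation":[0,0,-0.76]},{"dp":[2.6,13.2,5],"rotation":[0,0,-0.76]},{"dp":[2.6,13.2,8],"rotation":[0,0,-0.76]},{"dp":[2.6,13.2,9.9],"rotation":[0,0,-0.76]},{"dp":[2.6,13.2,9.9],"rotation":[0,0,-0.76]}]'
python3 -c "
from h import *
plan(.4733,.0745,.061,3.79)"
```

```text
clock: 17.88
eef_pos: [0.4728, 0.0734, 0.0597]
eef_rot: [0.002, 0.895, -0.446, -0.002]
wrist_force: [-0.2, 0.8, 0.4]
width: 0.046
grip_force: 0.0
dp [-0.06, -0.11, -0.13] rot [0.005, 0.001, -0.002] q6 then 0.49
dp [-0.06, -0.11, -0.13] rot [0.002, -0.008, 3.139] q6 then -2.65
```

```bash
python3 -m crank '[{"dp":[0,0,-0.05],"rotation":[0,0,0]},{"dp":[0,0,-0.05],"rotation":[0,0,0]},{"dp":[0,0,-0.05],"rotation":[0,0,0]},{"dp":[0,0,-0.05],"rotation":[0,0,0]},{"dp":[0,0,-0.05],"rotation":[0,0,0]},{"dp":[0,0,-0.05],"rotation":[0,0,0]}]' 1
python3 - <<'E'
from h import *
x,y=slot(-30,-58,[.6313,.0233,-.112]);print(x,y)
plan(x,y,.16,3.03)
E
```

```text
clock: 18.62
eef_pos: [0.4744, 0.0742, 0.0627]
eef_rot: [-0.0, 0.895, -0.445, 0.0]
wrist_force: [-1.2, -0.8, 5.3]
width: 0.0226
grip_force: 59.0
0.5950055358475296 -0.03098362434367334
dp [15.67, -3.27, -9.72] rot [-0.001, 0.0, 0.76] q6 then -0.06
dp [15.67, -3.27, -9.72] rot [-0.0, -0.001, -2.382] q6 then 3.08
```

```bash
python3 -m crank '[{"dp":[0,0,-5],"rotation":[0,0,0]},{"dp":[0,0,-10],"rotation":[0,0,0]},{"dp":[4,-1,-10],"rotation":[0,0,0.15]},{"dp":[8,-2,-10],"rotation":[0,0,0.3]},{"dp":[12,-3,-10],"rotation":[0,0,0.46]},{"dp":[15.7,-3.3,-10],"rotation":[0,0,0.62]},{"dp":[15.7,-3.3,-10],"rotation":[0,0,0.76]},{"dp":[15.7,-3.3,-10],"rotation":[0,0,0.76]},{"dp":[15.7,-3.3,-10],"rotation":[0,0,0.76]},{"dp":[15.7,-3.3,-10],"rotation":[0,0,0.76]}]' 
python3 - <<'E'
from h import *
st()
o=[.6313,.0233,-.112]
x,y=slot(-30,-58,o);plan(x,y,.0705,3.03)
z=monitor.get_obs()["eef_pos"][2]-.0626
bx,by=slot(-30,58,o)
I=[("organiser",*o),("red_stamp",x,y,-.112+np.pi/2,z),("black_stamp",bx,by,-.112+np.pi/2,.008)]
sheet("pics/o6.png",[ov("side",I,140,250,270,370,4),ov("top",I,150,255,200,300,4)])
E
```

```text
clock: 19.88
eef_pos: [0.5949, -0.0307, 0.1622]
eef_rot: [-0.0, -0.667, 0.745, 0.0]
wrist_force: [0.1, -0.8, -0.8]
width: 0.0226
grip_force: 59.2
19.88 {'eef_pos': [0.5949, -0.0307, 0.1622], 'eef_rot': [-0.0, -0.6671, 0.745, 0.0], 'wrist_force': [0.1398, -0.7787, -0.8172], 'width': 0.0226, 'grip_force': 59.2036, 'q': [0.2199, 0.4166, -0.1951, -0.0, -0.9591, -0.3301]}
dp [0.02, -0.01, 9.17] rot [0.0, 0.0, 0.001] q6 then -0.06
dp [0.02, -0.01, 9.17] rot [-0.0, 0.0, -3.14] q6 then 3.08
```

View pics/o6.png

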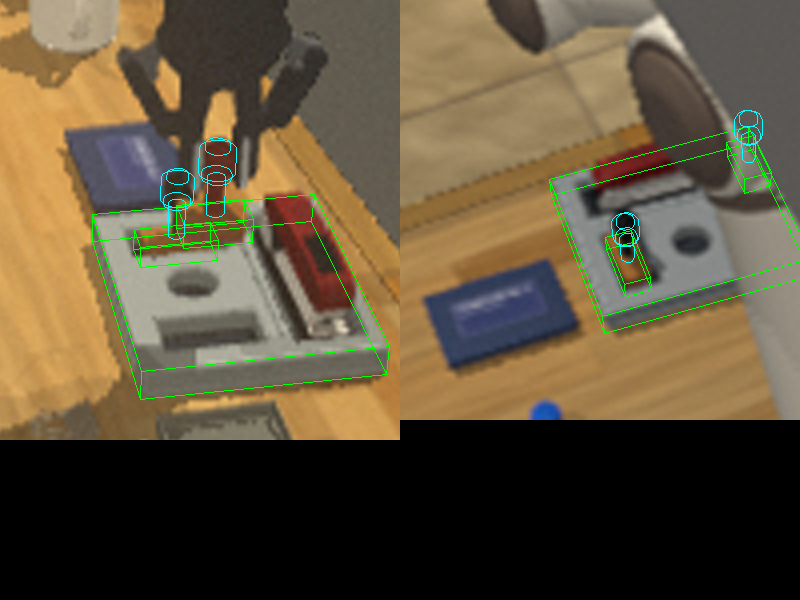

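The black stamp is home and the red one is aligned. Lower, release and retreat.

```bash
python3 -m crank '[{"dp":[0,0,4],"rotation":[0,0,0]},{"dp":[0,0,6],"rotation":[0,0,0]},{"dp":[0,0,7],"rotation":[0,0,0]},{"dp":[0,0,7.9],"rotation":[0,0,0]},{"dp":[0,0,8.6],"rotation":[0,0,0]},{"dp":[0,0,9.1],"rotation":[0,0,0]},{"dp":[0,0,9.1],"rotation":[0,0,0]}]'
python3 -m crank '[{"dp":[0,0,0],"rotation":[0,0,0]},{"dp":[0,0,0],"rotation":[0,0,0]},{"dp":[0,0,0],"rotation":[0,0,0]},{"dp":[0,0,0],"rotation":[0,0,0]},{"dp":[0,0,0],"rotation":[0,0,0]},{"dp":[0,0,-4],"rotation":[0,0,0]},{"dp":[0,0,-9],"rotation":[0,0,0]},{"dp":[0,0,-11],"rotation":[0,0,0]},{"dp":[0,0,-11],"rotation":[0,0,0]},{"dp":[0,0,-11],"rotation":[0,0,0]}]' 4.6
python3 - <<'E'
from h import *
plan(.442,.2306,.18,3.03)
E
```

```text
clock: 20.85
eef_pos: [0.5952, -0.0312, 0.0712]
eef_rot: [0.0, -0.666, 0.746, -0.0]
wrist_force: [-0.3, -0.6, -0.3]
width: 0.0228
grip_force: 59.2
clock: 22.1
eef_pos: [0.5943, -0.0312, 0.1798]
eef_rot: [-0.001, -0.666, 0.746, 0.001]
wrist_force: [-0.0, 0.2, -0.3]
width: 0.0461
grip_force: 0.0
dp [-24.31, 18.07, 0.02] rot [0.002, -0.0, -0.001] q6 then -0.59
dp [-24.31, 18.07, 0.02] rot [-0.0, -0.004, 3.141] q6 then 2.55
```

```bash
python3 -m crank '[{"dp":[-5,3.7,0],"rotation":[0,0,0]},{"dp":[-10,7.4,0],"rotation":[0,0,0]},{"dp":[-15,11.1,0],"rotation":[0,0,0]},{"dp":[-20,14.8,0],"rotation":[0,0,0]},{"dp":[-24.3,18.1,0],"rotation":[0,0,0]},{"dp":[-24.3,18.1,0],"rotation":[0,0,0]},{"dp":[-24.3,18.1,5],"rotation":[0,0,0]},{"dp":[-24.3,18.1,9],"rotation":[0,0,0]},{"dp":[-24.3,18.1,12.4],"rotation":[0,0,0]},{"dp":[-24.3,18.1,12.4],"rotation":[0,0,0]}]' 6
python3 -m crank '[{"dp":[0,0,0],"rotation":[0,0,0]},{"dp":[0,0,0],"rotation":[0,0,0]},{"dp":[0,0,0],"rotation":[0,0,0]},{"dp":[0,0,0],"rotation":[0,0,0]},{"dp":[0,0,0],"rotation":[0,0,0]},{"dp":[0,0,0],"rotation":[0,0,0]},{"dp":[0,0,0],"rotation":[0,0,0]}]' 1
python3 - <<'E'
from h import *
x,y=slot(-30,0,[.6313,.0233,-.112]);print(x,y)
plan(x,y,.19,3.03)
E
```

```text
clock: 23.35
eef_pos: [0.4409, 0.228, 0.054]
eef_rot: [-0.004, -0.666, 0.746, -0.0]
wrist_force: [0.5, 0.0, 0.1]
width: 0.0601
grip_force: 0.0
clock: 24.22
eef_pos: [0.443, 0.231, 0.0583]
eef_rot: [0.001, -0.667, 0.745, -0.0]
wrist_force: [-0.7, -0.6, 7.2]
width: 0.0239
grip_force: 58.7
0.6014879633923041 0.026652979764538558
dp [18.53, -18.04, -13.16] rot [-0.002, 0.001, 0.0] q6 then -0.16
dp [18.53, -18.04, -13.16] rot [-0.002, -0.002, -3.141] q6 then 2.99
```

```bash
python3 -m crank '[{"dp":[0,0,-5],"rotation":[0,0,0]},{"dp":[0,0,-10],"rotation":[0,0,0]},{"dp":[0,0,-13],"rotation":[0,0,0]},{"dp":[4,-4,-13],"rotation":[0,0,0]},{"dp":[8,-8,-13],"rotation":[0,0,0]},{"dp":[12,-12,-13],"rotation":[0,0,0]},{"dp":[16,-15.5,-13],"rotation":[0,0,0]},{"dp":[18.5,-18,-13],"rotation":[0,0,0]},{"dp":[18.5,-18,-13],"rotation":[0,0,0]},{"dp":[18.5,-18,-13],"rotation":[0,0,0]}]' 
python3 - <<'E'
from h import *
st()
o=[.6313,.0233,-.112]
x,y=slot(-30,0,o);plan(x,y,.066,3.03)
p=monitor.get_obs()["eef_pos"];z=p[2]-.0575
bx,by=slot(-30,58,o);rx,ry=slot(-30,-58,o)
M["hole"]=[cyl(18,24,24.1)]
I=[("glue_stick",p[0],p[1],0,z),("hole",x,y,0),("black_stamp",bx,by,-.112+np.pi/2,.008),("red_stamp",rx,ry,-.112+np.pi/2,.008)]
sheet("pics/o7.png",[ov("side",I,140,250,270,370,4),ov("top",I,130,255,220,320,4)])
E
```

```text
clock: 25.48
eef_pos: [0.6, 0.0268, 0.1868]
eef_rot: [-0.0, -0.666, 0.746, 0.0]
wrist_force: [-0.7, -0.4, 0.2]
width: 0.0239
grip_force: 59.0
25.48 {'eef_pos': [0.6, 0.0268, 0.1868], 'eef_rot': [-0.0004, -0.6663, 0.7456, 0.0004], 'wrist_force': [-0.6911, -0.4421, 0.1718], 'width': 0.0239, 'grip_force': 58.9551, 'q': [0.3137, 0.4004, -0.1518, -0.0005, -1.0196, -0.4256]}
dp [-0.01, -0.16, 12.08] rot [0.001, -0.0, -0.001] q6 then -0.16
dp [-0.01, -0.16, 12.08] rot [-0.0, -0.002, 3.141] q6 then 2.99
```

View pics/o7.png

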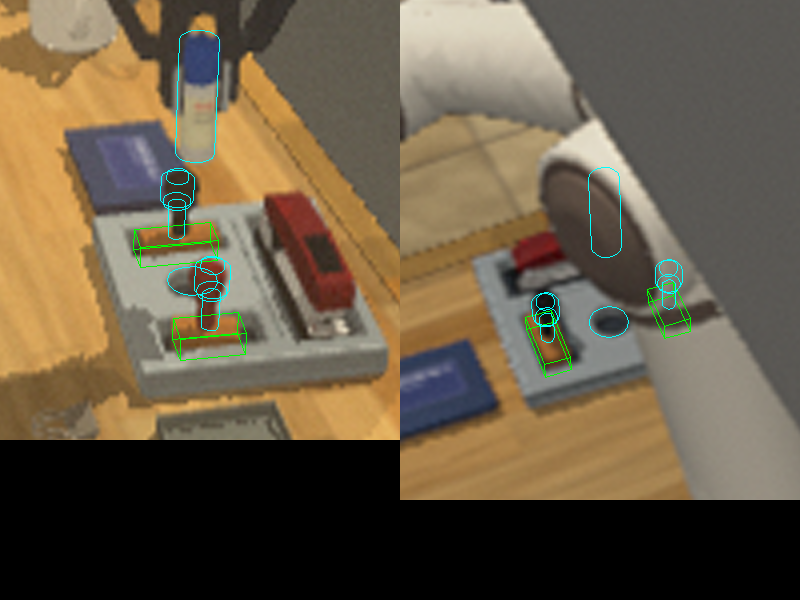

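```bash
python3 -m crank '[{"dp":[0,-0.1,4],"rotation":[0,0,0]},{"dp":[0,-0.1,8],"rotation":[0,0,0]},{"dp":[0,-0.1,9.4],"rotation":[0,0,0]},{"dp":[0,-0.1,10.3],"rotation":[0,0,0]},{"dp":[0,-0.1,11.1],"rotation":[0,0,0]},{"dp":[0,-0.1,11.8],"rotation":[0,0,0]},{"dp":[0,-0.1,12],"rotation":[0,0,0]},{"dp":[0,-0.1,12],"rotation":[0,0,0]}]'
```

```text
clock: 26.58
eef_pos: [0.6018, 0.0264, 0.0674]
eef_rot: [0.0, -0.666, 0.746, -0.0]
wrist_force: [-0.2, 0.0, -0.9]
width: 0.0239
grip_force: 59.0
```

```bash
python3 -m crank '[{"dp":[0,0,0.1],"rotation":[0,0,0]},{"dp":[0,0,0.1],"rotation":[0,0,0]},{"dp":[0,0,0.1],"rotation":[0,0,0]},{"dp":[0,0,0.1],"rotation":[0,0,0]},{"dp":[0,0,0.1],"rotation":[0,0,0]},{"dp":[0,0,-4],"rotation":[0,0,0]},{"dp":[0,0,-9],"rotation":[0,0,0]},{"dp":[0,0,-13],"rotation":[0,0,0]},{"dp":[0,0,-13],"rotation":[0,0,0]},{"dp":[0,0,-13],"rotation":[0,0,0]}]' 4.6
python3 - <<'E'
from h import *
st()
plan(.49,.25,.2,3.03)
M["bare"]=[box(2,21,-16,16,0,8)]
print(P["side"]["cx"])
I0=[("bare",.4795,-.0789,.1)]
sheet("pics/o8.png",[ov("side",[],228,258,268,308,10),ov("side",I0,228,258,268,308,10),ov("side",[],140,210,270,340,4),ov("top",[],140,210,240,340,4)])
E
```

```text
clock: 27.82
eef_pos: [0.6011, 0.0264, 0.1967]
eef_rot: [-0.0, -0.666, 0.746, 0.0]
wrist_force: [-0.1, 0.3, -1.5]
width: 0.0459
grip_force: 0.0
27.82 {'eef_pos': [0.6011, 0.0264, 0.1967], 'eef_rot': [-0.0003, -0.6663, 0.7457, 0.0004], 'wrist_force': [-0.0707, 0.2682, -1.4773], 'width': 0.0459, 'grip_force': 0.0, 'q': [0.3125, 0.3929, -0.1364, -0.0007, -1.0423, -0.4245]}
dp [-20.97, 13.54, -0.31] rot [0.001, 0.0, -0.001] q6 then -0.58
dp [-20.97, 13.54, -0.31] rot [0.0, -0.002, 3.141] q6 then 2.56
292.52957668027614
```

View pics/o8.png

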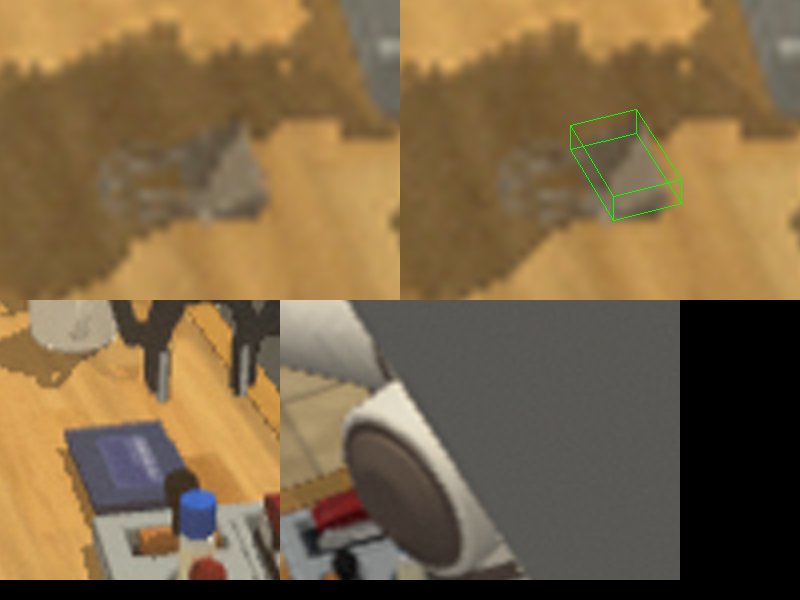

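```bash
python3 - <<'E'
from h import *
im=cv2.imread("pics/side1.png");hsv=cv2.cvtColor(im,cv2.COLOR_BGR2HSV)
s=hsv[236:254,274:300,1];print(s)
wedge=np.array([[21,y,z] for y in(-16,16) for z in(0,8)]+[[2,y,z] for y in(-16,16) for z in(0,3)])/1000
M["solid"]=[wedge]
m=np.zeros((420,560),bool);m[236:254,287:298]=(s<95)[:,13:24]
M["sb"]=[box(2,21,-16,16,0,8)]
for n in("solid","sb"):
  for a in(-.4,-.1,.2,.5):print(n,np.round(fit(n,{"side":m},(.478,-.079),[a]),4),m.sum())
E
```

```text
[[144 146 148 143 143 148 155 155 150 150 149 151 146 147 149 148 154 154
  150 148 148 148 149 154 144 151]
 [142 139 150 147 142 149 153 155 153 147 148 149 148 148 146 143 150 150
  151 150 147 149 149 149 151 149]
 [139 139 142 147 150 152 153 148 147 149 149 148 149 144 147 148 151 151
  152 152 144 148 150 146 144 149]
 [139 139 143 142 148 153 154 152 152 148 151 150 143 142 148 148 146 144
  150 151 147 147 149 153 150 148]
 [141 138 139 145 150 146 145 150 153 153 147 146 150 149 146 125 125  99
  130 147 146 147 145 147 154 151]
 [138 141 139 145 143 150 146 149 152 152 152 149 148 127 101  86  91  79
  111 151 149 149 142 144 145 155]
 [144 143 142 145 146 146 125 103 106 110 123 117  88  88  76  79  76  79
   91 150 148 146 147 142 145 148]
 [145 141 137 143 146 106 108 118 120 113  95  92  65  79  82  76  77  74
   78 124 147 147 144 150 143 150]
 [149 146 138 133  98 126  93  88  99 108  91 112  73  79  81  76  76  78
   81  88 146 146 148 144 146 148]
 [148 144 144 139  90 116  96 110 117 141 144 152  76  78  79  77  82  83
   76  77 131 148 147 143 146 146]
 [146 151 
[... 494 characters left out ...]
6 141
  145 146 151 147 148 149 147 146]
 [146 145 144 146 139 136 135 140 137 145 144 148 154 153 143 148 145 146
  148 146 149 143 155 144 149 146]
 [145 152 145 145 141 137 140 140 142 145 146 150 151 153 152 147 146 142
  150 146 147 151 151 145 149 146]
 [146 147 145 143 142 140 143 137 137 139 142 145 144 151 151 146 146 145
  145 143 150 151 150 151 151 148]]
solid [ 0.4794 -0.0768 -0.2758  0.2651] 55
solid [ 0.4795 -0.0771 -0.2635  0.264 ] 55
solid [ 0.4796 -0.0758 -0.2807  0.2761] 55
solid [ 0.4795 -0.0898  0.5656  0.6888] 55
sb [ 0.4787 -0.0776 -0.2695  0.388 ] 55
sb [ 0.4787 -0.0778 -0.2578  0.3709] 55
sb [ 0.4781 -0.0799 -0.2609  0.388 ] 55
sb [ 0.4787 -0.0886  0.6398  0.7808] 55
```

```bash
python3 - <<'E'
from h import *
im=cv2.imread("pics/side1.png");s=cv2.cvtColor(im,cv2.COLOR_BGR2HSV)[:,:,1].astype(float)
m=np.zeros((420,560));m[238:252,286:297]=np.clip((148-s[238:252,286:297])/68,0,1)
print(np.round(m[238:252,286:297],1))
for hl in(1,3,5,8):
  M["solid"]=[np.array([[21,y,z] for y in(-16,16) for z in(0,8)]+[[2,y,z] for y in(-16,16) for z in(0,hl)])/1000]
  M["s2"]=[np.array([[21,y,z] for y in(-16,16) for z in(0,8)]+[[2,y,z] for y in(-16,16) for z in(4-hl/2,4+hl/2)])/1000]
  for n in("solid","s2"):print(hl,n,np.round(fit(n,{"side":m},(.478,-.079),[-.3,-.1,.1]),4))
c=np.argwhere(m>.5).mean(0);print(c,unproj("side",c[::-1],.004))
for a in(-.2,0,.1):print(a,proj("side",world(M["s2"],.478,-.0785,a)[0]).round(1).tolist())
E
```

```text
[[0.  0.1 0.  0.  0.  0.  0.  0.  0.1 0.  0. ]
 [0.1 0.1 0.  0.  0.  0.1 0.  0.  0.  0.  0. ]
 [0.  0.  0.  0.3 0.3 0.7 0.3 0.  0.  0.  0. ]
 [0.  0.3 0.7 0.9 0.8 1.  0.5 0.  0.  0.  0.1]
 [0.9 0.9 1.  1.  1.  1.  0.8 0.  0.  0.  0. ]
 [1.  1.  1.  1.  1.  1.  1.  0.4 0.  0.  0.1]
 [1.  1.  1.  1.  1.  1.  1.  0.9 0.  0.  0. ]
 [1.  1.  1.  1.  1.  1.  1.  1.  0.2 0.  0. ]
 [0.6 1.  1.  1.  1.  1.  1.  0.9 0.4 0.  0. ]
 [0.4 1.  1.  1.  1.  1.  1.  1.  0.8 0.  0.1]
 [0.9 1.  1.  1.  1.  1.  1.  0.9 0.5 0.  0. ]
 [0.6 0.7 1.  1.  0.9 0.8 0.6 0.5 0.  0.  0. ]
 [0.  0.1 0.4 0.1 0.2 0.1 0.  0.  0.  0.  0. ]
 [0.  0.  0.1 0.  0.  0.  0.  0.  0.  0.1 0. ]]
1 solid [ 0.4774 -0.0774 -0.1733  0.0966]
1 s2 [ 0.4766 -0.0805 -0.1294  0.1131]
3 solid [ 0.4777 -0.0782 -0.1919  0.1168]
3 s2 [ 0.4769 -0.0801 -0.137   0.1266]
5 solid [ 0.4773 -0.0784 -0.1711  0.1426]
5 s2 [ 0.4774 -0.0793 -0.1884  0.1397]
8 solid [ 0.4774 -0.0798 -0.1679  0.1868]
8 s2 [ 0.4774 -0.0798 -0.1679  0.1868]
[245.2173913  289.63768116] [ 0.48845555 -0.08269762  0.004     ]
-0.2 [[293.8, 249.6], [293.8, 247.2], [292.9, 242.0], [292.9, 239.6], [286.6, 249.9], [286.5, 247.5], [285.8, 242.3], [285.7, 239.9]]
0 [[294.7, 248.4], [294.7, 246.1], [291.4, 241.2], [291.4, 238.8], [287.7, 249.7], [287.7, 247.3], [284.5, 242.4], [284.5, 240.0]]
0.1 [[295.0, 247.8], [295.1, 245.5], [290.6, 240.8], [290.6, 238.4], [288.3, 249.5], [288.3, 247.1], [284.0, 242.4], [283.9, 240.1]]
```

```bash
python3 - <<'E'
from h import *
plan(.4881,-.0798,.08,1.45)
E
```

```text
dp [11.8, 10.01, 11.61] rot [0.001, -0.003, 1.58] q6 then -1.53
dp [11.8, 10.01, 11.61] rot [0.003, 0.001, -1.562] q6 then 1.61
```

```bash
python3 -m crank '[{"dp":[3,2.5,0],"rotation":[0,0,0.17]},{"dp":[6,5,0],"rotation":[0,0,0.34]},{"dp":[9,7.5,0],"rotation":[0,0,0.51]},{"dp":[11.8,10,0],"rotation":[0,0,0.68]},{"dp":[11.8,10,0],"rotation":[0,0,0.85]},{"dp":[11.8,10,0],"rotation":[0,0,1.02]},{"dp":[11.8,10,3],"rotation":[0,0,1.19]},{"dp":[11.8,10,6],"rotation":[0,0,1.36]},{"dp":[11.8,10,9],"rotation":[0,0,1.53]},{"dp":[11.8,10,11.6],"rotation":[0,0,1.58]}]' 4.3
python3 -m crank '[{"dp":[0,0,2],"rotation":[0,0,0]},{"dp":[0,0,3],"rotation":[0,0,0]},{"dp":[0,0,3.5],"rotation":[0,0,0]},{"dp":[0,0,3.5],"rotation":[0,0,0]}]'
python3 - <<'E'
from h import *
st();plan(.4881,-.0798,.027,1.45)
I=[("foldback_clip",.4772,-.0785,-.12)]
sheet("pics/o9.png",[ov("side",I,210,260,255,325,8)])
E
```

```text
clock: 29.28
eef_pos: [0.4885, -0.0797, 0.0795]
eef_rot: [-0.001, 0.062, 0.998, -0.0]
wrist_force: [-0.1, -0.1, -0.6]
width: 0.0434
grip_force: 0.0
clock: 29.78
eef_pos: [0.4893, -0.0796, 0.0463]
eef_rot: [0.0, 0.061, 0.998, -0.0]
wrist_force: [0.3, -0.8, -0.1]
width: 0.0431
grip_force: 0.0
29.77 {'eef_pos': [0.4893, -0.0796, 0.0463], 'eef_rot': [0.0001, 0.0605, 0.9982, -0.0], 'wrist_force': [0.3396, -0.8087, -0.128], 'width': 0.0431, 'grip_force': 0.0, 'q': [0.167, 0.4369, -0.5568, 0.0001, -0.577, -1.859]}
dp [0.11, -0.03, 1.93] rot [-0.0, 0.0, -0.0] q6 then -1.53
dp [0.11, -0.03, 1.93] rot [0.0, 0.0, 3.141] q6 then 1.61
```

View pics/o9.png

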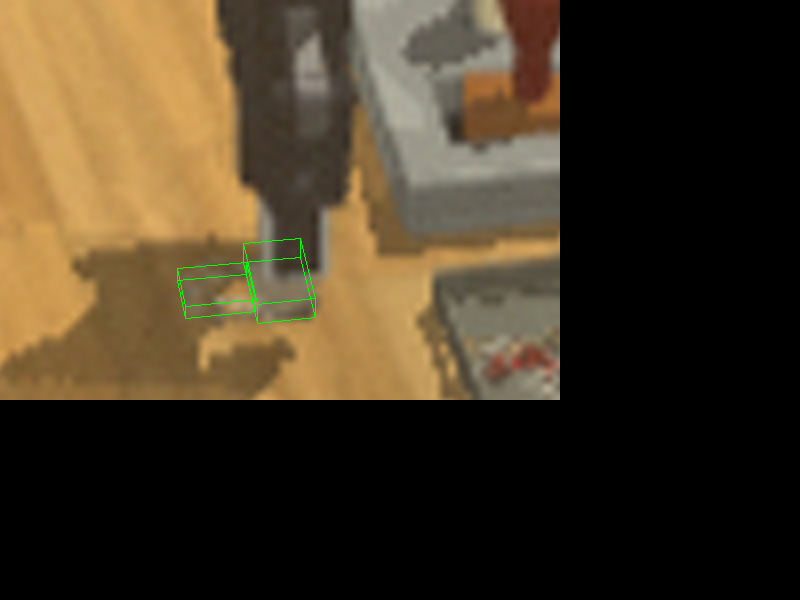

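The fingers are straddling the clip's solid part. I'll lower in small steps and watch the force.

```bash
python3 -m crank '[{"dp":[0.1,0,1],"rotation":[0,0,0]},{"dp":[0.1,0,1.5],"rotation":[0,0,0]},{"dp":[0.1,0,1.8],"rotation":[0,0,0]},{"dp":[0.1,0,1.8],"rotation":[0,0,0]},{"dp":[0.1,0,1.8],"rotation":[0,0,0]}]'
python3 -m crank '[{"dp":[0,0,0.2],"rotation":[0,0,0]},{"dp":[0,0,0.2],"rotation":[0,0,0]}]'
python3 -c "
from h import *
for z in(.0,.005,.01,.015,.02,.025): print(z,proj('side',[.489,-.108,z]).round(1))"
```

```text
clock: 30.45
eef_pos: [0.4882, -0.0795, 0.0283]
eef_rot: [0.0, 0.061, 0.998, 0.0]
wrist_force: [-0.0, -0.0, 0.7]
width: 0.0429
grip_force: 0.0
clock: 30.7
eef_pos: [0.488, -0.0795, 0.0261]
eef_rot: [-0.0, 0.061, 0.998, -0.0]
wrist_force: [0.2, 0.1, -0.8]
width: 0.0429
grip_force: 0.0
0.0 [[292.5 252.3]]
0.005 [[292.5 250.8]]
0.01 [[292.5 249.3]]
0.015 [[292.5 247.8]]
0.02 [[292.5 246.2]]
0.025 [[292.5 244.7]]
```

```bash
python3 -m crank '[{"dp":[0,0,0.15],"rotation":[0,0,0]},{"dp":[0,0,0.3],"rotation":[0,0,0]},{"dp":[0,0,0.3],"rotation":[0,0,0]}]'
python3 -m crank '[{"dp":[0,0,0],"rotation":[0,0,0]},{"dp":[0,0,0],"rotation":[0,0,0]},{"dp":[0,0,0],"rotation":[0,0,0]},{"dp":[0,0,0],"rotation":[0,0,0]},{"dp":[0,0,0],"rotation":[0,0,0]},{"dp":[0,0,0],"rotation":[0,0,0]}]' 1.5
```

```text
clock: 31.08
eef_pos: [0.4882, -0.0795, 0.0232]
eef_rot: [0.0, 0.061, 0.998, -0.0]
wrist_force: [-0.6, -0.4, 1.0]
width: 0.0428
grip_force: 0.4
clock: 31.82
eef_pos: [0.4893, -0.0795, 0.0248]
eef_rot: [0.001, 0.06, 0.998, -0.0]
wrist_force: [-2.0, 0.2, 11.2]
width: 0.0297
grip_force: 60.3
```

```bash
python3 - <<'E'
from h import *
st();plan(.5814,-.1737,.10,1.45)
get_image("side");r=masks_of("side","tape_dispenser")
for d in r[:1]:
    for uv in d["region"].nonzero()[::-1],: 
        u,v=uv; i=v.argmin();print(d["confidence"],unproj("side",(u.mean(),v.mean()),.03), unproj("side",(u[i],v[i]),.06))
E
```

```text
31.82 {'eef_pos': [0.4893, -0.0795, 0.0248], 'eef_rot': [0.0014, 0.06, 0.9982, -0.0], 'wrist_force': [-2.0369, 0.2051, 11.2459], 'width': 0.0297, 'grip_force': 60.2775, 'q': [0.1675, 0.4745, -0.5747, 0.0013, -0.5189, -1.8596]}
dp [-10.29, -8.25, -7.49] rot [0.0, 0.003, 0.001] q6 then -1.4
dp [-10.29, -8.25, -7.49] rot [-0.004, 0.0, -3.141] q6 then 1.74
0.68 [ 0.48382189 -0.4080991   0.03      ] [ 0.52358653 -0.37251648  0.06      ]
```

```bash
python3 -m crank '[{"dp":[0,0,-4],"rotation":[0,0,0]},{"dp":[0,0,-7.5],"rotation":[0,0,0]},{"dp":[-4,-3.2,-7.5],"rotation":[0,0,0]},{"dp":[-8,-6.4,-7.5],"rotation":[0,0,0]},{"dp":[-10.3,-8.2,-7.5],"rotation":[0,0,0]},{"dp":[-10.3,-8.2,-7.5],"rotation":[0,0,0]},{"dp":[-10.3,-8.2,-4.5],"rotation":[0,0,0]},{"dp":[-10.3,-8.2,-4.5],"rotation":[0,0,0]},{"dp":[-10.3,-8.2,-4.5],"rotation":[0,0,0]}]'
python3 - <<'E'
from h import *
st();plan(.5814,-.1737,.0275,1.45)
x,y=.5705,-.1724;p=monitor.get_obs()["eef_pos"]
I=[("clip_tray",x,y,-.078),("foldback_clip",x,y,-.12,p[2]-.0248)]
sheet("pics/o10.png",[ov("side",I,215,295,285,365,6)])
E
```

```text
clock: 33.05
eef_pos: [0.5805, -0.173, 0.0688]
eef_rot: [0.0, 0.06, 0.998, -0.0]
wrist_force: [0.3, -0.4, -0.2]
width: 0.0296
grip_force: 59.4
33.05 {'eef_pos': [0.5805, -0.173, 0.0688], 'eef_rot': [0.0002, 0.0601, 0.9982, -0.0002], 'wrist_force': [0.2645, -0.3832, -0.1861], 'width': 0.0296, 'grip_force': 59.4226, 'q': [-0.0225, 0.5411, -0.2614, 0.0005, -0.7679, -1.6689]}
dp [-0.1, -0.06, 4.13] rot [-0.0, 0.0, 0.001] q6 then -1.4
dp [-0.1, -0.06, 4.13] rot [-0.001, -0.0, -3.141] q6 then 1.74
```

```bash
python3 -m crank '[{"dp":[-0.1,0,2],"rotation":[0,0,0]},{"dp":[-0.1,0,3],"rotation":[0,0,0]},{"dp":[-0.1,0,3.6],"rotation":[0,0,0]},{"dp":[-0.1,0,3.9],"rotation":[0,0,0]},{"dp":[-0.1,0,4.1],"rotation":[0,0,0]},{"dp":[-0.1,0,4.1],"rotation":[0,0,0]}]'
python3 -m crank '[{"dp":[0,0,0],"rotation":[0,0,0]},{"dp":[0,0,0],"rotation":[0,0,0]}]'
```

```text
clock: 33.85
eef_pos: [0.5815, -0.1735, 0.0273]
eef_rot: [0.0, 0.061, 0.998, -0.0]
wrist_force: [0.0, 0.3, -0.3]
width: 0.0299
grip_force: 59.4
clock: 34.1
eef_pos: [0.5815, -0.1735, 0.0274]
eef_rot: [0.0, 0.061, 0.998, 0.0]
wrist_force: [-0.1, 0.2, -0.9]
width: 0.0295
grip_force: 59.4
```

Release, lift and move back out of the way.

```bash
python3 -m crank '[{"dp":[0,0,0],"rotation":[0,0,0]},{"dp":[0,0,0],"rotation":[0,0,0]},{"dp":[0,0,0],"rotation":[0,0,0]},{"dp":[0,0,0],"rotation":[0,0,0]},{"dp":[0,0,-2],"rotation":[0,0,0]},{"dp":[0,0,-7],"rotation":[0,0,0]},{"dp":[0,0,-13],"rotation":[0,0,0]},{"dp":[0,0,-19],"rotation":[0,0,0]},{"dp":[0,0,-22],"rotation":[0,0,0]},{"dp":[0,0,-22],"rotation":[0,0,0]}]' 4.4
python3 -c "
from h import *
plan(.42,.22,.3,1.45)"
```

```text
clock: 35.35
eef_pos: [0.5826, -0.1736, 0.2507]
eef_rot: [0.004, 0.06, 0.998, -0.0]
wrist_force: [-0.4, 0.1, 0.1]
width: 0.0438
grip_force: 0.0
dp [20.86, 37.11, -5.07] rot [0.0, 0.007, -0.0] q6 then -2.17
dp [20.86, 37.11, -5.07] rot [0.011, -0.0, 3.141] q6 then 0.97
```

```bash
python3 -m crank '[{"dp":[20.8,37.1,-5],"rotation":[0,0,0]},{"dp":[20.8,37.1,-5],"rotation":[0,0,0]},{"dp":[20.8,37.1,-5],"rotation":[0,0,0]},{"dp":[20.8,37.1,-5],"rotation":[0,0,0]},{"dp":[20.8,37.1,-5],"rotation":[0,0,0]},{"dp":[20.8,37.1,-5],"rotation":[0,0,0]},{"dp":[20.8,37.1,-5],"rotation":[0,0,0]},{"dp":[20.8,37.1,-5],"rotation":[0,0,0]},{"dp":[20.8,37.1,-5],"rotation":[0,0,0]},{"dp":[20.8,37.1,-5],"rotation":[0,0,0]}]'
python3 - <<'E'
from h import *
st()
o=[.6313,.0233,-.112]
f=lambda n,a,b,t:(n,*slot(a,b,o),t,.008)
I=[f("stapler",50,0,1.463),f("black_stamp",-30,58,1.459),f("red_stamp",-30,-58,1.459),f("glue_stick",-30,0,0),("foldback_clip",.5705,-.1724,-.12,.002)]
sheet("pics/o11.png",[ov("side",I,160,295,280,380,4),ov("side",[],160,295,280,380,4)])
E
```

```text
clock: 36.6
eef_pos: [0.4199, 0.2189, 0.2964]
eef_rot: [-0.001, 0.061, 0.998, -0.001]
wrist_force: [0.3, 0.4, -1.1]
width: 0.0441
grip_force: 0.0
36.6 {'eef_pos': [0.4199, 0.2189, 0.2964], 'eef_rot': [-0.0006, 0.0614, 0.9981, -0.0007], 'wrist_force': [0.2995, 0.4236, -1.0732], 'width': 0.0441, 'grip_force': 0.0, 'q': [0.8247, 0.0949, -0.2786, -0.0002, -1.1992, -2.5183]}
```

View pics/o11.png

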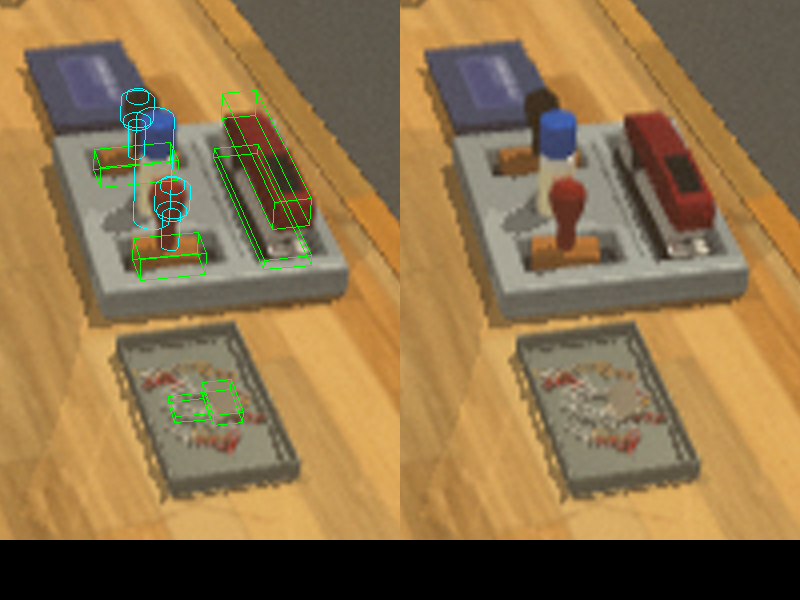

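Everything sits where the models predict: stapler, both stamps and glue at seated height, and the clip's grey solid part in the tray at crop (222,402). Handing in.

```bash
python3 -c "
from bench import manip
print(manip.job_done())"
```

```text
the job is handed in; nothing more can be done
None
```

The station is set out and handed in at about 37 s, placed in the order asked: stapler in the back channel, black stamp in the slot nearer the ink pad, red stamp in the other slot, glue stick in the hole, clip in the tray. All five looked seated in the last side-camera picture, and the mug and tape dispenser were not approached, though I did not re-measure them at the end.

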